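Make up two weld kits from the offcuts

TASK

Make up the two weld kits from the stock on the bench, one piece to a compartment. Three-part tray, counting from its handle: the U-channel offcut, then the big nut in the middle, then the pipe collar; two-part tray, from its handle: the short square tube, then the small nut. Set every piece flat on the tray floor the same way up as it lies now, and leave the long tube and the washer where they are.

Things in the scene. Friction and masses are not known exactly. Their poses are not given: they have to be found in the camera images.
- tray3: Three-part tray: open sheet metal (bright walls, dark floor), 252 x 126 mm, fixed to the bench left or right of the stock, with a dark wire handle outside one short end. Origin: centre of the underside; x runs along the row away from the handle. Compartments 80 (x) by 120 mm (y) clear, walls and dividers 3 mm thick, 15 mm high, floor 3 mm thick. Compartment centres at y = 0, x = -83 (at the handle), 0, +83 mm.
- tray2: Two-part tray: open sheet metal (bright walls, dark floor), 169 x 126 mm, fixed to the bench on the other side of the stock, with a dark wire handle outside one short end. Origin: centre of the underside; x runs along the row away from the handle. Compartments 80 (x) by 120 mm (y) clear, walls and dividers 3 mm thick, 15 mm high, floor 3 mm thick. Compartment centres at y = 0, x = -41.5 (at the handle), +41.5 mm.
- channel_mid (a point): Short offcut of steel U-channel, lying with its open side up: 60 mm long (its x), 50 mm over the flanges (its y), 25 mm high, 5 mm thick, about 0.2 kg. The point is its centre, half-way up (12.5 mm above its underside); z up.
- big_nut_mid (a point): The big steel hexagon nut, lying flat: 55 mm across flats, 63.5 mm across corners, 29 mm high, about 0.34 kg. The point is its centre, half-way up; z up. One pair of flats faces its +y and -y, the other pairs are 60 degrees round from there.
- collar_mid (a point): Pipe collar: short steel tube standing on end, 48 mm outside, 36 mm inside, 40 mm high, about 0.22 kg. The point is its centre, half-way up; z up.
- short_tube_mid (a point): The short piece of square steel tube, lying on its side: 60 mm long (its x), 30 x 30 mm section (y and z), open ends, about 0.15 kg. The point is its centre, half-way up; z up.
- small_nut_mid (a point): The small steel hexagon nut, lying flat: 36 mm across flats, 41.6 mm across corners, 19 mm high, about 0.1 kg. The point is its centre, half-way up; z up. One pair of flats faces its +y and -y, the other pairs are 60 degrees round.
- long_tube_mid (a point): The long piece of square steel tube, which stays where it is: lying on its side, 100 mm long (its x), 30 x 30 mm section. The point is its centre, half-way up.
- washer_mid (a point): Flat thick steel washer, which stays where it is: 66 mm outside, 26 mm hole, 8 mm high. The point is its centre, half-way up.

How it is judged:
At the end, for the whole second after the job is handed in: Each of the five pieces lies at rest, flat on the floor of its own compartment: within 30 mm along and 50 mm across of its centre, 5 mm in height, 0.12 rad of its starting way up; the long tube and the washer are within 20 mm of where they were (x of channel_mid in the frame of tray3 between -0.113 and -0.053 m and y of channel_mid in the frame of tray3 between -0.05 and 0.05 m and z of channel_mid in the frame of tray3 between 0.0105 and 0.0205 m and angle between each of channel_mid, big_nut_mid, collar_mid, short_tube_mid, small_nut_mid's own z axis and vertical below 0.12 rad and linear speed of each of channel, big_nut, collar, short_tube, small_nut below 0.02 m/s and x of big_nut_mid in the frame of tray3 between -0.03 and 0.03 m and y of big_nut_mid in the frame of tray3 between -0.05 and 0.05 m and z of big_nut_mid in the frame of tray3 between 0.0125 and 0.0225 m and x of collar_mid in the frame of tray3 between 0.053 and 0.113 m and y of collar_mid in the frame of tray3 between -0.05 and 0.05 m and z of collar_mid in the frame of tray3 between 0.018 and 0.028 m and x of short_tube_mid in the frame of tray2 between -0.0715 and -0.0115 m and y of short_tube_mid in the frame of tray2 between -0.05 and 0.05 m and z of short_tube_mid in the frame of tray2 between 0.013 and 0.023 m and x of small_nut_mid in the frame of tray2 between 0.0115 and 0.0715 m and y of small_nut_mid in the frame of tray2 between -0.05 and 0.05 m and z of small_nut_mid in the frame of tray2 between 0.0075 and 0.0175 m and distance of each of long_tube_mid, washer_mid from where it was at the start of the episode below 0.02 m); the robot touches nothing.
It fails at once if the long tube is moved by more than 20 mm (distance of long_tube_mid from where it was at the start of the episode above 0.02 m).
It fails at once if the washer is moved by more than 20 mm (distance of washer_mid from where it was at the start of the episode above 0.02 m).
It also fails if it takes over 128 s, if anything falls off the work surface, if the arm or the gripper's body presses on something with over 40 N, if the wrist force passes 120 N, or if a joint passes its speed limit or range.

ROBOT

A 7-joint arm with a two-finger parallel gripper is mounted at the origin on the work surface. World frame = base frame: x ahead of the robot, y to its left, z up, the work surface at z = 0. Lengths are in m, angles in rad, forces in N, time in s.
With the tool pointing down it reaches from about 0.4 to 0.85 m from the base axis. Payload 4.5 kg.
Tool frame: the origin (TCP) lies at the very end of the fingers, on their centre line; the grasp point (between the pads) lies 19 mm behind it (tcp_to_grasp is the z of the grasp point in the tool frame, in m); z points along the fingers, y is the line along which they close (so a half turn about z gives the same grasp; the last joint's range is limited). The gripper opens to 88 mm and grips with 3 to 60 N. Pads are 18 mm wide; open, the fingers measure 123 mm over their backs; the gripper's body (75 mm by 187 mm) begins 45 mm behind the grasp point.
Start: joints at [-1.191, 0.689, -0.195, 1.565, 0.157, 0.902, -0.215], TCP at [0.212, 0.588, 0.239] pointing down, gripper open.
Joint ranges: [-3.01, 3.01], [-0.46, 2.08], [-1.47, 1.51], [0.13, 2.56], [-1, 4.14], [0.04, 2.09], [-2.66, 2.66]. Speed limits (rad/s): [2.57, 2.57, 3.14, 3.14, 3.14, 3.14, 3.14].

INTERFACE

Orientations are given as a unit quaternion [x, y, z, w].
In Python, from plant import * gives the robot as it stands. The module is installed in compiled form; this text tells all that it offers.
- The arm moves only by the shell command python3 -m jog 'ROWS' [OPENING] [FORCE]. ROWS is JSON, a list that holds one entry, the list of rows, each a list of 6 numbers: the shift along the tool's x, y, z in m, then the turn, a rotation vector about the tool's x, y, z in rad. In form: [[[dx, dy, dz, ax, ay, az], ...]]. A call has 1 to 12 rows; each row shifts and turns the commanded pose from where the row before left it, along the tool's axes as they then stand; what a row does not reach is not made up. A row lasts 1/8 s, in which the tool goes at most 62.5 mm and 10.7 degrees, less where a joint would pass 70% of its speed; a pose out of reach is approached as far as the arm can. A call with a gripper value outside its range is refused whole. OPENING is the finger opening in m, from 0 to 0.0881, set as the call begins (- or left out, the last holds). The fingers move at their own pace and stop on an object; FORCE is the grip in N (left out, the last holds). Time passes only in rows, so rows that do not move let the fingers close. It gives the time, the measured TCP pose, the force, the opening and the grip force at its end, in the units of the state.
- get_state(): the state, without advancing time (a new reading comes with each control period).
- snapshot(name): name is "scene" or "top" or "wrist"; returns a dict with "frame" (480x640x3 uint8, red, green, blue), "mtx" (3x3 intrinsics, pixels), "D" ([k1, k2, p1, p2, k3] as OpenCV has them; the pictures are not rectified), "xyz" and "orientation" of the camera in the world; the wrist camera has in their place "mount" (4x4, takes a point from camera to tool coordinates, whose origin is the TCP and whose axes are the flange's). Camera axes: x right, y down, z forward; pixel columns grow to the right and rows downward; lengths in m; the calibration is good to about 2 mm. A picture is of the moment at which its call begins: read the wrist's pose just before it. There is no depth.
- finish_job(): hands the job in; it is judged then, once.
The state is a dict: "clock": time; "q": joint angles; "qd": joint speeds; "joint_torque": joint torques, N m; "tool_pos": TCP position; "eef_rot": TCP orientation; "contact_force": force on the tool from outside, world axes, zero at the start; "moment": the same for the moment, N m; "opening": opening from 0.0 (shut) to 1.0 (fully open); "finger_force": force on a finger pad.
Only numpy, scipy, OpenCV 4.12 (cv2) and the standard library are available. Lean on these libraries where they do the work, as an engineer would, in place of code of your own. Each camera call takes 0.05 s, during which the arm holds its last target. There are 200 camera calls.

## Working session

There is one attempt and no reset: what is moved stays moved. The work goes in short steps, Python scripts to look and compute and a shell command to move; the robot and the scene stay as the last step left them, time stands still between calls to the robot, and variables do not carry over. Pictures are saved under pics/ and viewed, at most 14 in all, crops included, and the job is handed in when it is done.

```bash
mkdir -p pics
python3 - <<'E'
from plant import *
import cv2
s=get_state();print(s['tool_pos'],s['eef_rot'],s['clock'],s['opening'])
for n in("top","scene"):
    d=snapshot(n);cv2.imwrite(f'pics/{n}0.png',d['frame'][:,:,::-1]);print(n,d['mtx'],d['D'],d['xyz'],d['orientation'])
E
```

```text
[0.21169543 0.58739558 0.23791381] [ 1.72017138e-01  9.85093544e-01 -8.98732635e-04 -8.38070846e-05] 0.0 1.0025629460514882
top [[610.27633925   0.         325.70698073]
 [  0.         610.27633925 249.8679144 ]
 [  0.           0.           1.        ]] [-0.14229625  0.          0.          0.          0.        ] [ 0.38948717 -0.01869366  1.06794446] [ 0.70598527 -0.70269281  0.05115524 -0.07204688]
scene [[576.24065057   0.         321.9117899 ]
 [  0.         576.24065057 240.75347012]
 [  0.           0.           1.        ]] [0.0547938 0.        0.        0.        0.       ] [ 0.94064201 -0.70323314  0.86955588] [ 0.89811893  0.21499317 -0.09541495 -0.37155931]
```

View pics/top0.png

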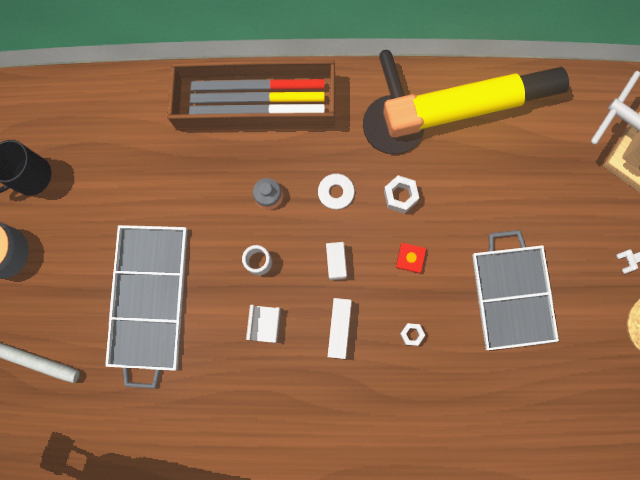

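View pics/scene0.png

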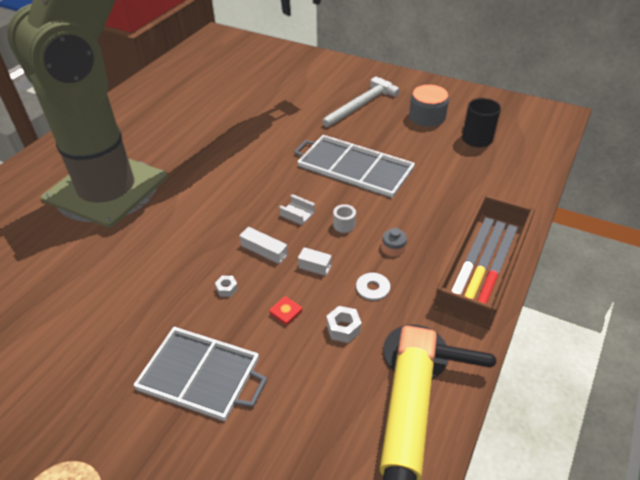

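The top view shows tray3 on the left with its handle at the bottom (142,377), and tray2 on the right with its handle at the top (507,240). The stock lies between them: collar (257,260), channel (264,324), short tube (337,260), long tube (340,328), big nut (402,194), small nut (413,335) and washer (336,191). The scene view confirms the channel flanges run roughly along world x.

```bash
cat > h.py <<'E'
import numpy as np, cv2
from scipy.spatial.transform import Rotation as R
def cast(px,d,z,T=None):
    px=np.asarray(px,float).reshape(-1,1,2)
    r=cv2.undistortPoints(px,d['mtx'],d['D'] if not isinstance(d['D'],list) else np.array(d['D'])).reshape(-1,2)
    r=np.c_[r,np.ones(len(r))]
    if T is None: M=R.from_quat(d['orientation']).as_matrix();o=np.array(d['xyz'])
    else: M=T[:3,:3];o=T[:3,3]
    r=r@M.T
    return o+r*((z-o[2])/r[:,2])[:,None]
def mask(f,s=70,v=110):
    h=cv2.cvtColor(f,cv2.COLOR_RGB2HSV);return ((h[:,:,1]<s)&(h[:,:,2]>v)).astype(np.uint8)*255
E
python3 - <<'E'
from plant import *
from h import *
d=snapshot('top');m=mask(d['frame'])
cv2.imwrite('pics/m.png',m)
H={'channel':.0125,'big_nut':.0145,'collar':.02,'short':.015,'small':.0095,'long':.015,'washer':.004,'tray3':.015,'tray2':.015}
P={'channel':(264,324),'big_nut':(402,194),'collar':(257,260),'short':(337,260),'small':(413,335),'long':(340,328),'washer':(336,191),'tray3':(148,296),'tray2':(515,297)}
cs,_=cv2.findContours(m,cv2.RETR_EXTERNAL,cv2.CHAIN_APPROX_NONE)
for k in P:
    c=max((c for c in cs if len(c)>15),key=lambda c:cv2.pointPolygonTest(cv2.convexHull(c),P[k],True))
    w=cast(c,d,H[k])[:,:2]*1000
    (x,y),(a,b),t=cv2.minAreaRect(w.astype(np.float32))
    print(k,np.round([x,y,a,b,t],1),'n',len(c))
    if 'nut' in k or 'small' in k:
        hu=cv2.approxPolyDP(cv2.convexHull(w.astype(np.float32)),4,True)[:,0];print(hu.round(0).tolist())
E
```

```text
channel [446.2 121.3  53.9  61.4  84.5] n 127
big_nut [ 677.1 -120.1   63.6   63.7   70.9] n 101
[[712.0, -116.0], [691.0, -92.0], [676.0, -90.0], [653.0, -95.0], [644.0, -127.0], [664.0, -149.0], [680.0, -151.0], [703.0, -144.0]]
collar [556.9 133.2  54.4  48.2  45.9] n 82
short [556.1  -4.9  65.8  32.1   5.2] n 103
small [ 429.1 -136.5   41.7   37.    83.7] n 67
[[448.0, -128.0], [429.0, -116.0], [412.0, -124.0], [410.0, -147.0], [426.0, -157.0], [445.0, -150.0]]
long [439.2 -11.2  32.2 102.3  84.3] n 150
washer [ 6.85e+02 -4.20e+00  6.73e+01  6.50e+01  6.00e-01] n 102
tray3 [475.4 331.  131.5 286.6  88.2] n 450
tray2 [ 508.3 -314.9  203.2  131.5    6.3] n 357
```

View pics/m.png

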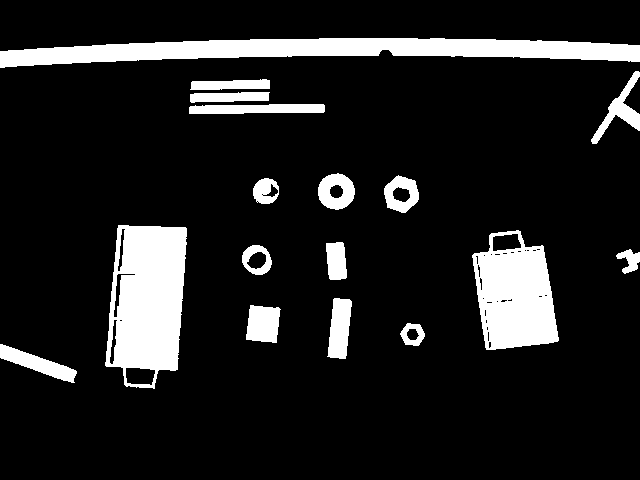

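```bash
cat > go.py <<'E'
# usage: go.py x y z theta(deg heading of tool y): prints turn about tool z, then shift in tool axes after that turn
import sys; from plant import *; from h import *
x,y,z,t=map(float,sys.argv[1:]); s=get_state()
M=R.from_quat(s['eef_rot']).as_matrix(); th=np.degrees(np.arctan2(M[1,1],M[0,1]))
e=(th-t+90)%180-90; a=np.radians(th-e)
d=np.array([x,y,z])-s['tool_pos']
print('t%.1f'%s['clock'],'pos',s['tool_pos'].round(4),'yaw %.1f tilt'%th,M[:,2].round(3)[:2],'az %.3f'%np.radians(e),
 'dx %.4f dy %.4f dz %.4f'%(d[0]*-np.sin(a)+d[1]*np.cos(a), d[0]*np.cos(a)+d[1]*np.sin(a), -d[2]),'F',np.round(s['contact_force'],1),'op %.3f ff %.1f'%(s['opening']*.088,s['finger_force']))
E
python3 - <<'E'
from plant import *
from h import *
d=snapshot('top')
for n,c,L in(('tray3',[(119,227),(187,228),(177,369),(107,366)],(-83,0,83)),('tray2',[(543,341+6-100),(474,254),(487,349),(557,341)],(41.5,-41.5))):
    w=cast(c,d,.015)[:,:2]*1000; o=w.mean(0)
    ax=(w[2]+w[3]-w[0]-w[1])  # image-down
    print(n,o.round(1),[np.linalg.norm(w[i]-w[i-1]).round(1) for i in range(4)])
    u=ax/np.linalg.norm(ax); 
    if n=='tray3': u=-u   # away from handle = image up
    print('x dir deg',np.degrees(np.arctan2(u[1],u[0])).round(1),[(o+u*k).round(1).tolist() for k in sorted(L)])
E
python3 go.py .446 .121 .1 84.5
```

```text
tray3 [490.8 328.9] [np.float64(249.3), np.float64(126.8), np.float64(249.2), np.float64(126.7)]
x dir deg -1.7 [[407.8, 331.3], [490.8, 328.9], [573.7, 326.5]]
tray2 [ 492.  -317.8] [np.float64(166.2), np.float64(125.0), np.float64(166.1), np.float64(124.4)]
x dir deg -174.0 [[533.3, -313.5], [450.7, -322.2]]
t0.2 pos [0.2117 0.5876 0.2382] yaw 70.2 tilt [-0.    -0.001] az -0.250 dx -0.2779 dy -0.4420 dz 0.1382 F [-0.3 -1.3  0.1] op 0.088 ff 0.0
```

```bash
python3 -m jog '[[[0,0,0,0,0,-0.125],[0,0,0,0,0,-0.125]]]' 0.08 30; python3 -m jog '[[[-0.0232,-0.0368,0.008,0,0,0],[-0.0232,-0.0368,0.008,0,0,0],[-0.0232,-0.0368,0.008,0,0,0],[-0.0232,-0.0368,0.008,0,0,0],[-0.0232,-0.0368,0.008,0,0,0],[-0.0232,-0.0368,0.008,0,0,0],[-0.0232,-0.0368,0.008,0,0,0],[-0.0232,-0.0368,0.008,0,0,0],[-0.0232,-0.0368,0.008,0,0,0],[-0.0232,-0.0368,0.008,0,0,0],[-0.0232,-0.0368,0.008,0,0,0],[-0.0232,-0.0368,0.008,0,0,0]]]'; python3 go.py .446 .121 .004 84.5
python3 - <<'E'
from plant import *
import cv2
d=snapshot('wrist');cv2.imwrite('pics/w1.png',d['frame'][:,:,::-1])
E
```

```text
clock: 0.45
tool_pos: [0.2117, 0.5878, 0.2385]
eef_rot: [0.046, 0.999, -0.0, 0.0]
contact_force: [0.7, -0.1, 0.2]
opening: 0.905
finger_force: 0.0
clock: 1.95
tool_pos: [0.4475, 0.1207, 0.1425]
eef_rot: [0.048, 0.999, 0.0, 0.0]
contact_force: [0.7, 0.4, 0.7]
opening: 0.906
finger_force: 0.0
t1.9 pos [0.4475 0.1207 0.1425] yaw 84.5 tilt [0. 0.] az 0.000 dx 0.0015 dy 0.0002 dz 0.1385 F [0.7 0.4 0.7] op 0.080 ff 0.0
```

View pics/w1.png

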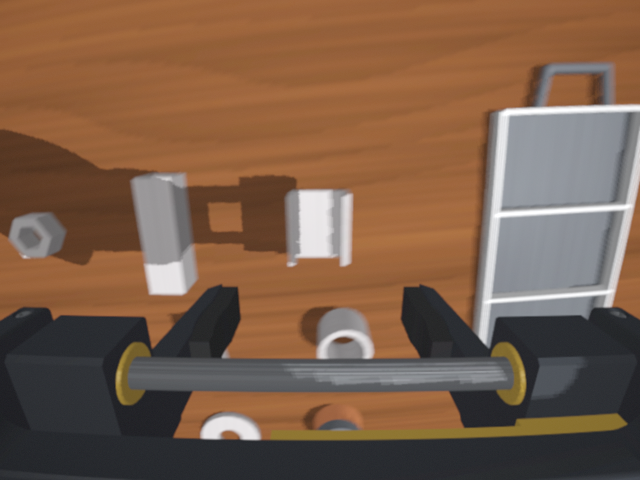

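The wrist view shows the channel at (319,225), centred between the fingers with its flanges square to the closing line.

```bash
python3 -m jog '[[[0.001,0,0.02,0,0,0],[0,0,0.02,0,0,0],[0,0,0.02,0,0,0],[0,0,0.02,0,0,0],[0,0,0.02,0,0,0],[0,0,0.02,0,0,0],[0,0,0.018,0,0,0],[0,0,0,0,0,0]]]'; python3 -m jog '[[[0,0,0,0,0,0],[0,0,0,0,0,0],[0,0,0,0,0,0],[0,0,0,0,0,0],[0,0,0,0,0,0],[0,0,0,0,0,0]]]' 0.03 30;python3 -m jog '[[[0,0,-0.02,0,0,0],[0,0,-0.02,0,0,0],[0,0,-0.02,0,0,0],[0,0,-0.02,0,0,0],[0,0,-0.02,0,0,0]]]'; python3 go.py .4078 .3313 .009 88.3
```

```text
clock: 3.0
tool_pos: [0.4475, 0.1225, 0.0092]
eef_rot: [0.047, 0.999, -0.001, -0.002]
contact_force: [-0.1, -0.5, 0.6]
opening: 0.91
finger_force: 0.0
clock: 3.75
tool_pos: [0.4478, 0.122, 0.0103]
eef_rot: [0.048, 0.999, -0.001, -0.001]
contact_force: [0.3, 0.0, 6.4]
opening: 0.561
finger_force: 30.0
clock: 4.38
tool_pos: [0.4474, 0.122, 0.1103]
eef_rot: [0.048, 0.999, -0.001, -0.002]
contact_force: [0.4, -0.1, -3.0]
opening: 0.566
finger_force: 30.0
t4.4 pos [0.4474 0.122  0.1103] yaw 84.5 tilt [-0.004 -0.002] az -0.066 dx 0.0458 dy 0.2080 dz 0.1013 F [ 0.4 -0.1 -3. ] op 0.050 ff 30.0
```

```bash
python3 -m jog '[[[0,0,0,0,0,-0.066],[0.009,0.035,0,0,0,0],[0.009,0.035,0,0,0,0],[0.009,0.035,0,0,0,0],[0.009,0.035,0,0,0,0],[0.009,0.035,0,0,0,0],[0.001,0.033,0,0,0,0],[0,0,0,0,0,0]]]'; python3 go.py .4078 .3313 .0135 88.3
```

```text
clock: 5.38
tool_pos: [0.4071, 0.3352, 0.1095]
eef_rot: [0.013, 1.0, 0.001, -0.002]
contact_force: [-0.1, -0.2, -2.4]
opening: 0.566
finger_force: 30.0
t5.4 pos [0.4071 0.3352 0.1095] yaw 88.5 tilt [-0.003  0.002] az 0.004 dx -0.0008 dy -0.0039 dz 0.0960 F [-0.1 -0.2 -2.4] op 0.050 ff 30.0
```

```bash
python3 -m jog '[[[0,-0.004,0.016,0,0,0],[0,0,0.016,0,0,0],[0,0,0.016,0,0,0],[0,0,0.016,0,0,0],[0,0,0.016,0,0,0],[0,0,0.011,0,0,0],[0,0,0.004,0,0,0],[0,0,0,0,0,0]]]'; python3 -m jog '[[[0,0,0,0,0,0],[0,0,0,0,0,0],[0,0,0,0,0,0],[0,0,0,0,0,0]]]' 0.068;python3 -m jog '[[[0,0,-0.02,0,0,0],[0,0,-0.03,0,0,0],[0,0,-0.03,0,0,0],[0,0,-0.02,0,0,0]]]'; python3 go.py .677 -.120 .1 99
```

```text
clock: 6.38
tool_pos: [0.4077, 0.3272, 0.0146]
eef_rot: [0.015, 1.0, -0.001, -0.001]
contact_force: [0.0, -0.1, -2.6]
opening: 0.564
finger_force: 30.0
clock: 6.88
tool_pos: [0.4078, 0.3275, 0.0149]
eef_rot: [0.015, 1.0, -0.001, -0.001]
contact_force: [-0.4, 0.1, 0.7]
opening: 0.771
finger_force: 0.0
clock: 7.38
tool_pos: [0.4082, 0.3277, 0.116]
eef_rot: [0.015, 1.0, -0.0, -0.001]
contact_force: [0.6, -0.3, 0.2]
opening: 0.775
finger_force: 0.0
t7.4 pos [0.4082 0.3277 0.116 ] yaw 88.3 tilt [-0.002 -0.001] az -0.187 dx -0.1955 dy -0.4842 dz 0.0160 F [ 0.6 -0.3  0.2] op 0.068 ff 0.0
```

```bash
python3 go.py .557 .133 .1 88.3; python3 -m jog '[[[-0.025,-0.033,0,0,0,0],[-0.025,-0.033,0,0,0,0],[-0.025,-0.033,0,0,0,0],[-0.025,-0.033,0,0,0,0],[-0.025,-0.033,0,0,0,0],[-0.02,-0.026,0,0,0,0],[0,0,0,0,0,0]]]' 0.08; python3 go.py .557 .133 .012 88.3
python3 - <<'E'
from plant import *
import cv2
d=snapshot('wrist');cv2.imwrite('pics/w2.png',d['frame'][:,:,::-1])
E
```

```text
t7.4 pos [0.4082 0.3277 0.116 ] yaw 88.3 tilt [-0.002 -0.001] az -0.000 dx -0.1545 dy -0.1902 dz 0.0160 F [ 0.6 -0.3  0.2] op 0.068 ff 0.0
clock: 8.25
tool_pos: [0.5486, 0.1288, 0.1142]
eef_rot: [0.018, 1.0, -0.002, -0.001]
contact_force: [-0.2, 1.2, 0.1]
opening: 0.909
finger_force: 0.0
t8.2 pos [0.5486 0.1288 0.1142] yaw 87.9 tilt [-0.002 -0.004] az -0.006 dx -0.0083 dy 0.0045 dz 0.1022 F [-0.2  1.2  0.1] op 0.080 ff 0.0
```

View pics/w2.png

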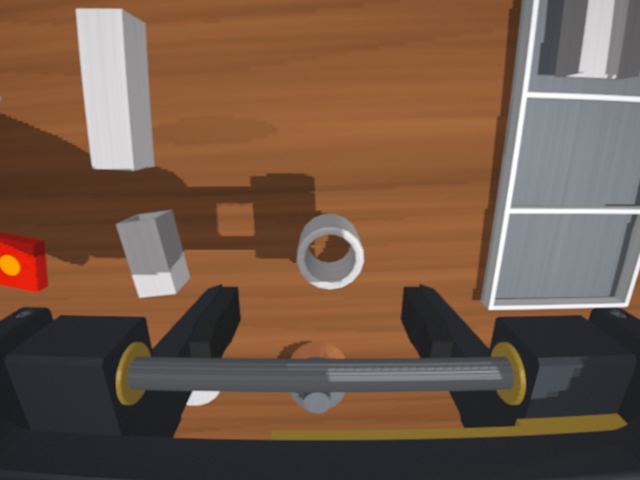

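The collar at (331,250) sits between the fingers, a few mm to +y, as the numbers say. The channel lies flat in its compartment.

```bash
python3 -m jog '[[[-0.008,0.0045,0.01,0,0,0],[0,0,0.02,0,0,0],[0,0,0.02,0,0,0],[0,0,0.02,0,0,0],[0,0,0.02,0,0,0],[0,0,0.014,0,0,0],[0,0,0,0,0,0]]]'; python3 -m jog '[[[0,0,0,0,0,0],[0,0,0,0,0,0],[0,0,0,0,0,0],[0,0,0,0,0,0],[0,0,0,0,0,0],[0,0,0,0,0,0]]]' 0.03 30;python3 -m jog '[[[0,0,-0.02,0,0,0],[0,0,-0.02,0,0,0],[0,0,-0.02,0,0,0],[0,0,-0.02,0,0,0],[0,0,0,0,0,0]]]'; python3 go.py .5737 .3265 .016 88.3
```

```text
clock: 9.18
tool_pos: [0.5541, 0.1374, 0.0095]
eef_rot: [0.014, 1.0, -0.001, -0.002]
contact_force: [0.1, -0.2, -0.2]
opening: 0.908
finger_force: 0.0
clock: 9.93
tool_pos: [0.5553, 0.1359, 0.011]
eef_rot: [0.015, 1.0, -0.001, -0.001]
contact_force: [-0.8, -1.9, 6.5]
opening: 0.539
finger_force: 30.0
clock: 10.55
tool_pos: [0.5559, 0.1372, 0.0913]
eef_rot: [0.015, 1.0, 0.0, -0.0]
contact_force: [0.3, 0.7, -2.7]
opening: 0.538
finger_force: 30.0
t10.6 pos [0.5559 0.1372 0.0913] yaw 88.3 tilt [-0.001  0.   ] az -0.000 dx -0.0121 dy 0.1897 dz 0.0753 F [ 0.3  0.7 -2.7] op 0.047 ff 30.0
```

```bash
python3 -m jog '[[[-0.002,0.032,0,0,0,0],[-0.002,0.032,0,0,0,0],[-0.002,0.032,0,0,0,0],[-0.002,0.032,0,0,0,0],[-0.002,0.032,0,0,0,0],[-0.002,0.03,0,0,0,0],[0,0,0,0,0,0],[0,0,0,0,0,0]]]'; python3 go.py .5737 .3265 .015 88.3;  python3 -m jog '[[[0,0,0.02,0,0,0],[0,0,0.02,0,0,0],[0,0,0.015,0,0,0],[0,0,0.012,0,0,0],[0,0,0.005,0,0,0],[0,0,0.004,0,0,0],[0,0,0,0,0,0]]]'
```

```text
clock: 11.55
tool_pos: [0.5724, 0.3247, 0.0888]
eef_rot: [0.015, 1.0, -0.002, -0.002]
contact_force: [-0.1, -1.6, -2.2]
opening: 0.538
finger_force: 30.0
t11.6 pos [0.5724 0.3247 0.0888] yaw 88.3 tilt [-0.004 -0.004] az -0.000 dx -0.0013 dy 0.0018 dz 0.0738 F [-0.1 -1.6 -2.2] op 0.047 ff 30.0
clock: 12.42
tool_pos: [0.573, 0.3263, 0.0146]
eef_rot: [0.015, 1.0, -0.001, -0.001]
contact_force: [0.3, 0.5, -2.2]
opening: 0.541
finger_force: 30.0
```

```bash
python3 -m jog '[[[0,0,0.001,0,0,0],[0,0,0,0,0,0],[0,0,0,0,0,0],[0,0,0,0,0,0]]]' 0.066;python3 -m jog '[[[0,0,-0.02,0,0,0],[0,0,-0.03,0,0,0],[0,0,-0.03,0,0,0],[0,0,-0.03,0,0,0],[0,0,0,0,0,-0.187],[0,0,0,0,0,0]]]'; python3 go.py .677 -.12 .13 99
```

```text
clock: 12.92
tool_pos: [0.5728, 0.3261, 0.0134]
eef_rot: [0.015, 1.0, -0.001, -0.001]
contact_force: [-0.4, 0.7, -0.1]
opening: 0.748
finger_force: 0.0
clock: 13.68
tool_pos: [0.5734, 0.3262, 0.1247]
eef_rot: [-0.077, 0.997, -0.0, -0.001]
contact_force: [0.7, 0.2, -0.7]
opening: 0.747
finger_force: 0.0
t13.7 pos [0.5734 0.3262 0.1247] yaw 98.9 tilt [-0.002 -0.   ] az -0.002 dx -0.0325 dy -0.4570 dz -0.0053 F [ 0.7  0.2 -0.7] op 0.066 ff 0.0
```

```bash
python3 -m jog '[[[-0.003,-0.042,0,0,0,0],[-0.003,-0.042,0,0,0,0],[-0.003,-0.042,0,0,0,0],[-0.003,-0.042,0,0,0,0],[-0.003,-0.042,0,0,0,0],[-0.003,-0.042,0,0,0,0],[-0.003,-0.042,0,0,0,0],[-0.003,-0.042,0,0,0,0],[-0.003,-0.042,0,0,0,0],[-0.003,-0.042,0,0,0,0],[-0.003,-0.037,0,0,0,0],[0,0,0,0,0,0]]]' 0.082; python3 go.py .677 -.12 .005 99
python3 - <<'E'
from plant import *
import cv2
d=snapshot('wrist');cv2.imwrite('pics/w3.png',d['frame'][:,:,::-1])
E
```

```text
clock: 15.18
tool_pos: [0.677, -0.1253, 0.1231]
eef_rot: [-0.074, 0.997, -0.002, -0.002]
contact_force: [-0.1, -0.3, -0.2]
opening: 0.929
finger_force: 0.0
t15.2 pos [ 0.677  -0.1253  0.1231] yaw 98.4 tilt [-0.003 -0.005] az -0.010 dx -0.0008 dy 0.0052 dz 0.1181 F [-0.1 -0.3 -0.2] op 0.082 ff 0.0
```

View pics/w3.png

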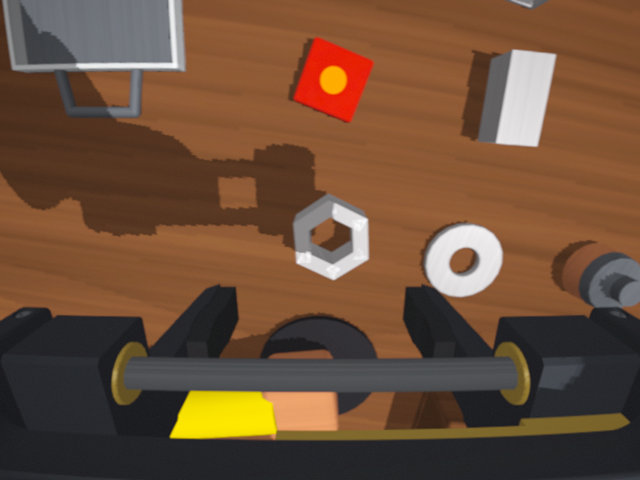

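The big nut at (331,237) has flats facing both fingers. The washer and grinder are clear of the finger paths.

```bash
python3 -m jog '[[[-0.001,0.005,0.01,0,0,-0.01],[0,0,0.02,0,0,0],[0,0,0.02,0,0,0],[0,0,0.02,0,0,0],[0,0,0.02,0,0,0],[0,0,0.017,0,0,0],[0,0,0.01,0,0,0],[0,0,0,0,0,0]]]'; python3 -m jog '[[[0,0,0,0,0,0],[0,0,0,0,0,0],[0,0,0,0,0,0],[0,0,0,0,0,0],[0,0,0,0,0,0],[0,0,0,0,0,0]]]' 0.035 40;python3 -m jog '[[[0,0,-0.02,0,0,0],[0,0,-0.03,0,0,0],[0,0,-0.03,0,0,0],[0,0,-0.03,0,0,0],[0,0,0,0,0,0]]]'; python3 go.py .4908 .3289 .0132 88.3
```

```text
clock: 16.23
tool_pos: [0.6767, -0.1151, 0.0058]
eef_rot: [-0.084, 0.997, -0.001, -0.002]
contact_force: [-0.1, -0.7, 0.9]
opening: 0.93
finger_force: 0.0
clock: 16.98
tool_pos: [0.6776, -0.1164, 0.0073]
eef_rot: [-0.083, 0.997, -0.002, -0.001]
contact_force: [-0.2, -3.9, 5.1]
opening: 0.62
finger_force: 39.8
clock: 17.6
tool_pos: [0.6788, -0.1135, 0.1193]
eef_rot: [-0.084, 0.996, -0.0, 0.001]
contact_force: [0.2, 0.7, -3.2]
opening: 0.621
finger_force: 39.8
t17.6 pos [ 0.6788 -0.1135  0.1193] yaw 99.6 tilt [0.002 0.   ] az 0.198 dx 0.2011 dy 0.4366 dz 0.1061 F [ 0.2  0.7 -3.2] op 0.055 ff 39.8
```

```bash
python3 -m jog '[[[0,0,0,0,0,0.099],[0,0,0,0,0,0.099]]]'; python3 -m jog '[[[0.0168,0.0364,0,0,0,0],[0.0168,0.0364,0,0,0,0],[0.0168,0.0364,0,0,0,0],[0.0168,0.0364,0,0,0,0],[0.0168,0.0364,0,0,0,0],[0.0168,0.0364,0,0,0,0],[0.0168,0.0364,0,0,0,0],[0.0168,0.0364,0,0,0,0],[0.0168,0.0364,0,0,0,0],[0.0168,0.0364,0,0,0,0],[0.0168,0.0364,0,0,0,0],[0.0168,0.0364,0,0,0,0]]]';python3 -m jog '[[[0,0,0,0,0,0],[0,0,0,0,0,0]]]'; python3 go.py .4908 .3289 .011 88.3
```

```text
clock: 17.85
tool_pos: [0.6758, -0.1143, 0.1147]
eef_rot: [0.017, 1.0, -0.0, -0.003]
contact_force: [0.6, -0.3, -3.6]
opening: 0.621
finger_force: 39.7
clock: 19.35
tool_pos: [0.4873, 0.3287, 0.115]
eef_rot: [0.015, 1.0, -0.001, -0.003]
contact_force: [-0.1, -0.1, -4.0]
opening: 0.621
finger_force: 39.7
clock: 19.6
tool_pos: [0.4885, 0.3269, 0.1153]
eef_rot: [0.015, 1.0, -0.002, -0.002]
contact_force: [-1.2, -0.2, -3.8]
opening: 0.627
finger_force: 39.8
t19.6 pos [0.4885 0.3269 0.1153] yaw 88.3 tilt [-0.005 -0.004] az -0.001 dx -0.0023 dy 0.0021 dz 0.1043 F [-1.2 -0.2 -3.8] op 0.055 ff 39.8
```

```bash
python3 -m jog '[[[-0.002,0.001,0.02,0,0,0],[0,0,0.02,0,0,0],[0,0,0.02,0,0,0],[0,0,0.02,0,0,0],[0,0,0.012,0,0,0],[0,0,0.007,0,0,0],[0,0,0.004,0,0,0],[0,0,0,0,0,0]]]'; python3 -m jog '[[[0,0,0,0,0,0],[0,0,0,0,0,0],[0,0,0,0,0,0],[0,0,0,0,0,0]]]' 0.07;python3 -m jog '[[[0,0,-0.02,0,0,0],[0,0,-0.03,0,0,0],[0,0,-0.03,0,0,0],[0,0,-0.03,0,0,0],[0,0,0,0,0,-0.12],[0,0,0,0,0,0]]]'; python3 go.py .556 -.005 .12 95.2
```

```text
clock: 20.6
tool_pos: [0.4912, 0.3288, 0.0136]
eef_rot: [0.015, 1.0, -0.001, -0.001]
contact_force: [-0.4, -0.6, -3.9]
opening: 0.625
finger_force: 39.8
clock: 21.1
tool_pos: [0.4912, 0.3288, 0.0137]
eef_rot: [0.015, 1.0, -0.001, -0.001]
contact_force: [0.3, -0.0, -0.3]
opening: 0.792
finger_force: 0.0
clock: 21.85
tool_pos: [0.4916, 0.3288, 0.1249]
eef_rot: [-0.044, 0.999, -0.0, -0.001]
contact_force: [-0.3, -0.4, 0.4]
opening: 0.793
finger_force: 0.0
t21.9 pos [0.4916 0.3288 0.1249] yaw 95.0 tilt [-0.002 -0.001] az -0.003 dx -0.0338 dy -0.3383 dz 0.0049 F [-0.3 -0.4  0.4] op 0.070 ff 0.0
```

```bash
python3 -m jog '[[[-0.0034,-0.034,0,0,0,0],[-0.0034,-0.034,0,0,0,0],[-0.0034,-0.034,0,0,0,0],[-0.0034,-0.034,0,0,0,0],[-0.0034,-0.034,0,0,0,0],[-0.0034,-0.034,0,0,0,0],[-0.0034,-0.034,0,0,0,0],[-0.0034,-0.034,0,0,0,0],[-0.0034,-0.034,0,0,0,0],[-0.0034,-0.034,0,0,0,0],[0,0,0,0,0,0],[0,0,0,0,0,0]]]' 0.065; python3 go.py .556 -.005 .007 95.2
python3 - <<'E'
from plant import *
import cv2
d=snapshot('wrist');cv2.imwrite('pics/w4.png',d['frame'][:,:,::-1])
E
```

```text
clock: 23.35
tool_pos: [0.5553, -0.0057, 0.124]
eef_rot: [-0.044, 0.999, -0.0, -0.001]
contact_force: [-0.0, 0.0, -0.2]
opening: 0.737
finger_force: 0.0
t23.4 pos [ 0.5553 -0.0057  0.124 ] yaw 95.1 tilt [-0.003 -0.   ] az -0.002 dx -0.0008 dy 0.0007 dz 0.1170 F [-0.   0.  -0.2] op 0.065 ff 0.0
```

View pics/w4.png

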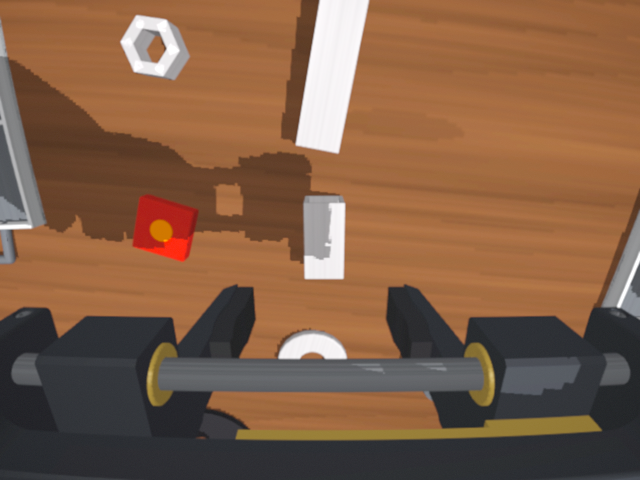

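The short tube at (324,237) is centred and aligned.

```bash
python3 -m jog '[[[0,0,0.02,0,0,0],[0,0,0.02,0,0,0],[0,0,0.02,0,0,0],[0,0,0.02,0,0,0],[0,0,0.02,0,0,0],[0,0,0.014,0,0,0],[0,0,0.002,0,0,0],[0,0,0,0,0,0]]]'; python3 -m jog '[[[0,0,0,0,0,0],[0,0,0,0,0,0],[0,0,0,0,0,0],[0,0,0,0,0,0],[0,0,0,0,0,0],[0,0,0,0,0,0]]]' 0.015 30;python3 -m jog '[[[0,0,-0.02,0,0,0],[0,0,-0.03,0,0,0],[0,0,-0.03,0,0,0],[0,0,-0.03,0,0,0],[0,0,0,0,0,0]]]'; python3 go.py .5333 -.3135 .012 95.2
```

```text
clock: 24.4
tool_pos: [0.5554, -0.0065, 0.0081]
eef_rot: [-0.045, 0.999, -0.001, -0.001]
contact_force: [-0.3, 0.1, -0.1]
opening: 0.734
finger_force: 0.0
clock: 25.15
tool_pos: [0.5554, -0.0064, 0.008]
eef_rot: [-0.045, 0.999, -0.0, -0.001]
contact_force: [-0.5, 0.4, 2.8]
opening: 0.333
finger_force: 30.0
clock: 25.78
tool_pos: [0.5566, -0.0073, 0.1193]
eef_rot: [-0.044, 0.999, -0.001, 0.0]
contact_force: [0.3, -0.2, -1.7]
opening: 0.339
finger_force: 30.0
t25.8 pos [ 0.5566 -0.0073  0.1193] yaw 95.1 tilt [ 0.001 -0.002] az -0.002 dx 0.0509 dy -0.3029 dz 0.1073 F [ 0.3 -0.2 -1.7] op 0.030 ff 30.0
```

```bash
python3 -m jog '[[[0.005,-0.03,0,0,0,0],[0.005,-0.03,0,0,0,0],[0.005,-0.03,0,0,0,0],[0.005,-0.03,0,0,0,0],[0.005,-0.03,0,0,0,0],[0.005,-0.03,0,0,0,0],[0.005,-0.03,0,0,0,0],[0.005,-0.03,0,0,0,0],[0.005,-0.03,0,0,0,0],[0.005,-0.033,0,0,0,0],[0,0,0,0,0,0],[0,0,0,0,0,0]]]'; python3 -m jog '[[[0,0,0.02,0,0,0],[0,0,0.02,0,0,0],[0,0,0.02,0,0,0],[0,0,0.02,0,0,0],[0,0,0.014,0,0,0],[0,0,0.007,0,0,0],[0,0,0.004,0,0,0],[0,0,0,0,0,0]]]'; python3 go.py .5333 -.3135 .012 95.2
```

```text
clock: 27.28
tool_pos: [0.5321, -0.3119, 0.1172]
eef_rot: [-0.045, 0.999, 0.0, -0.002]
contact_force: [-0.0, 1.0, -1.2]
opening: 0.343
finger_force: 30.0
clock: 28.28
tool_pos: [0.5326, -0.3133, 0.0135]
eef_rot: [-0.045, 0.999, -0.001, -0.001]
contact_force: [-0.3, 0.7, -0.9]
opening: 0.341
finger_force: 30.0
t28.3 pos [ 0.5326 -0.3133  0.0135] yaw 95.1 tilt [-0.002 -0.002] az -0.002 dx -0.0007 dy -0.0002 dz 0.0015 F [-0.3  0.7 -0.9] op 0.030 ff 30.0
```

```bash
python3 -m jog '[[[0,0,0.0015,0,0,0],[0,0,0,0,0,0],[0,0,0,0,0,0],[0,0,0,0,0,0]]]' 0.055;python3 -m jog '[[[0,0,-0.02,0,0,0],[0,0,-0.03,0,0,0],[0,0,-0.03,0,0,0],[0,0,-0.03,0,0,0],[0,0,0,0,0,-0.18],[0,0,0,0,0,-0.18],[0,0,0,0,0,0]]]'; python3 go.py .429 -.1365 .12 116
```

```text
clock: 28.78
tool_pos: [0.5325, -0.3133, 0.012]
eef_rot: [-0.045, 0.999, -0.001, -0.001]
contact_force: [0.5, -0.1, -0.0]
opening: 0.626
finger_force: 0.0
clock: 29.65
tool_pos: [0.5329, -0.3132, 0.1229]
eef_rot: [-0.222, 0.975, -0.001, -0.001]
contact_force: [-0.2, 0.5, -0.1]
opening: 0.62
finger_force: 0.0
t29.6 pos [ 0.5329 -0.3132  0.1229] yaw 115.6 tilt [-0.001 -0.001] az -0.007 dx 0.0159 dy 0.2043 dz 0.0029 F [-0.2  0.5 -0.1] op 0.055 ff 0.0
```

```bash
python3 -m jog '[[[0.002,0.029,0,0,0,0],[0.002,0.029,0,0,0,0],[0.002,0.029,0,0,0,0],[0.002,0.029,0,0,0,0],[0.002,0.029,0,0,0,0],[0.003,0.029,0,0,0,0],[0.003,0.03,0,0,0,0],[0,0,0,0,0,0],[0,0,0,0,0,0]]]' 0.065; python3 go.py .429 -.1365 .004 116
python3 - <<'E'
from plant import *
import cv2
d=snapshot('wrist');cv2.imwrite('pics/w5.png',d['frame'][:,:,::-1])
E
```

```text
clock: 30.78
tool_pos: [0.4306, -0.137, 0.1222]
eef_rot: [-0.222, 0.975, -0.001, -0.001]
contact_force: [-0.1, -0.6, 0.1]
opening: 0.739
finger_force: 0.0
t30.8 pos [ 0.4306 -0.137   0.1222] yaw 115.6 tilt [-0.001 -0.003] az -0.007 dx 0.0012 dy 0.0012 dz 0.1182 F [-0.1 -0.6  0.1] op 0.065 ff 0.0
```

View pics/w5.png

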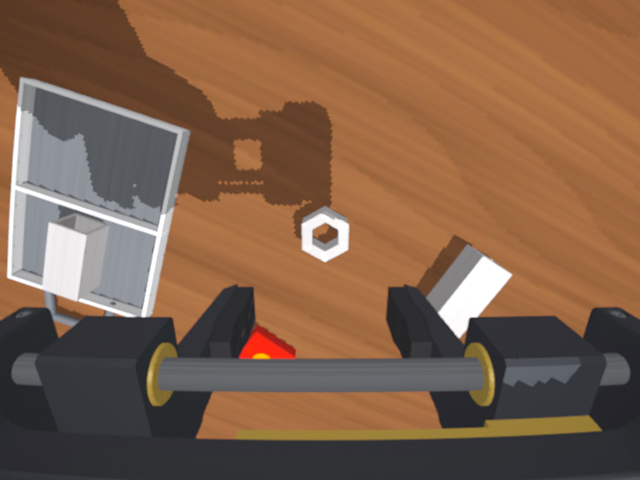

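The small nut at (325,234) is centred with flats to the fingers. The short tube is flat in tray2's handle compartment.

```bash
python3 -m jog '[[[0.001,0.001,0.02,0,0,0],[0,0,0.02,0,0,0],[0,0,0.02,0,0,0],[0,0,0.02,0,0,0],[0,0,0.02,0,0,0],[0,0,0.014,0,0,0],[0,0,0.005,0,0,0],[0,0,0,0,0,0]]]'; python3 -m jog '[[[0,0,0,0,0,0],[0,0,0,0,0,0],[0,0,0,0,0,0],[0,0,0,0,0,0],[0,0,0,0,0,0],[0,0,0,0,0,0]]]' 0.02 30;python3 -m jog '[[[0,0,-0.02,0,0,0],[0,0,-0.03,0,0,0],[0,0,-0.03,0,0,0],[0,0,-0.03,0,0,0],[0,0,0,0,0,0.18],[0,0,0,0,0,0.18],[0,0,0,0,0,0]]]'; python3 go.py .4507 -.3222 .008 95.2
```

```text
clock: 31.82
tool_pos: [0.4286, -0.1369, 0.0022]
eef_rot: [-0.222, 0.975, -0.001, -0.001]
contact_force: [-0.1, 0.2, -0.2]
opening: 0.736
finger_force: 0.0
clock: 32.58
tool_pos: [0.4281, -0.1359, 0.003]
eef_rot: [-0.223, 0.975, -0.0, -0.001]
contact_force: [-0.0, 0.0, 4.0]
opening: 0.405
finger_force: 30.0
clock: 33.45
tool_pos: [0.4283, -0.1362, 0.1104]
eef_rot: [-0.045, 0.999, -0.002, -0.001]
contact_force: [-0.1, 0.2, -1.3]
opening: 0.405
finger_force: 30.0
t33.5 pos [ 0.4283 -0.1362  0.1104] yaw 95.2 tilt [-0.003 -0.003] az 0.000 dx -0.0055 dy -0.1872 dz 0.1024 F [-0.1  0.2 -1.3] op 0.036 ff 30.0
```

```bash
python3 -m jog '[[[-0.001,-0.03,0,0,0,0],[-0.001,-0.03,0,0,0,0],[-0.001,-0.03,0,0,0,0],[-0.001,-0.03,0,0,0,0],[-0.001,-0.03,0,0,0,0],[-0.001,-0.037,0,0,0,0],[0,0,0,0,0,0],[0,0,0,0,0,0]]]'; python3 go.py .4507 -.3222 .007 95.2; python3 -m jog '[[[0,0,0.02,0,0,0],[0,0,0.02,0,0,0],[0,0,0.02,0,0,0],[0,0,0.02,0,0,0],[0,0,0.014,0,0,0],[0,0,0.005,0,0,0],[0,0,0.003,0,0,0],[0,0,0,0,0,0]]]'
```

```text
clock: 34.45
tool_pos: [0.4507, -0.321, 0.1105]
eef_rot: [-0.046, 0.999, -0.001, -0.001]
contact_force: [-0.7, 0.1, -1.7]
opening: 0.408
finger_force: 30.0
t34.5 pos [ 0.4507 -0.321   0.1105] yaw 95.2 tilt [-0.003 -0.001] az 0.000 dx 0.0001 dy -0.0012 dz 0.1035 F [-0.7  0.1 -1.7] op 0.036 ff 30.0
clock: 35.45
tool_pos: [0.4512, -0.3221, 0.0092]
eef_rot: [-0.045, 0.999, -0.001, -0.001]
contact_force: [1.1, 0.2, -0.4]
opening: 0.409
finger_force: 30.0
```

```bash
python3 -m jog '[[[0,0,0.002,0,0,0],[0,0,0,0,0,0]]]'; python3 -m jog '[[[0,0,0,0,0,0],[0,0,0,0,0,0],[0,0,0,0,0,0],[0,0,0,0,0,0]]]' 0.06;python3 -m jog '[[[0,0,-0.02,0,0,0],[0,0,-0.03,0,0,0],[0,0,-0.03,0,0,0],[0,0,-0.04,0,0,0],[-0.02,-0.03,-0.04,0,0,0],[-0.02,-0.03,-0.04,0,0,0],[-0.02,-0.03,0,0,0,0],[-0.02,-0.03,0,0,0,0],[-0.02,-0.03,0,0,0,0],[0,0,0,0,0,0]]]'
python3 - <<'E'
from plant import *
import cv2
for n in("top","scene"): cv2.imwrite(f'pics/{n}1.png',snapshot(n)['frame'][:,:,::-1])
E
```

```text
clock: 35.7
tool_pos: [0.451, -0.3222, 0.0071]
eef_rot: [-0.044, 0.999, -0.001, -0.001]
contact_force: [0.3, -0.8, -1.1]
opening: 0.407
finger_force: 30.0
clock: 36.2
tool_pos: [0.451, -0.322, 0.0069]
eef_rot: [-0.045, 0.999, -0.001, -0.001]
contact_force: [0.0, -0.1, -1.0]
opening: 0.681
finger_force: 0.0
clock: 37.45
tool_pos: [0.5647, -0.4637, 0.206]
eef_rot: [-0.043, 0.999, -0.001, -0.001]
contact_force: [0.0, 0.6, 0.1]
opening: 0.682
finger_force: 0.0
```

View pics/top1.png

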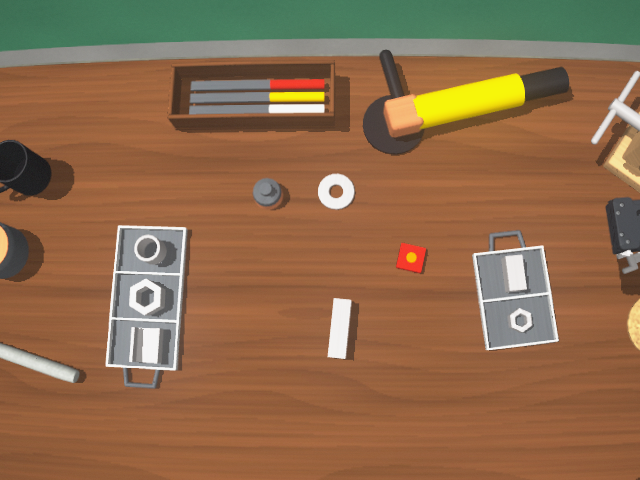

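View pics/scene1.png

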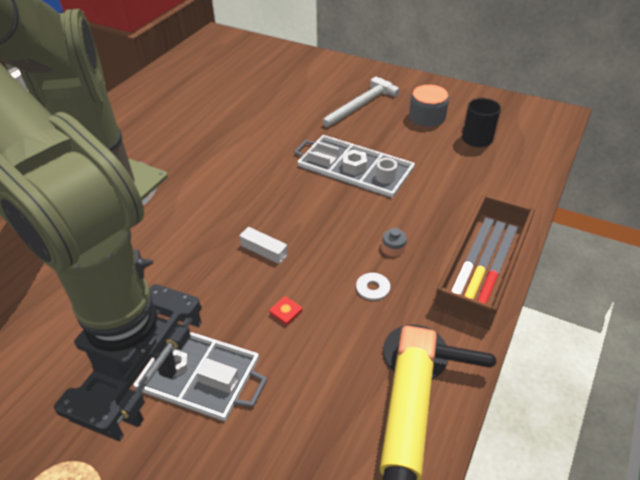

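All five pieces lie centred and flat in their compartments. In the top view they are the collar (150,250), big nut (147,297), channel (145,345), short tube (515,272) and small nut (521,320). The long tube and washer have not moved, and the arm is clear.

```bash
python3 -c "
from plant import *
print(finish_job())"
```

```text
the job is handed in; nothing more can be done
None
```

Both weld kits are made up and the job is handed in at about 38 s; the last pictures showed all five pieces flat in their own compartments and the long tube and washer not moved, though no verdict was returned.

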